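Gauge the salvaged bushings, fit the sound one to the shear pivot, reject the rest

ROBOT

A 6-joint arm with a two-finger parallel gripper is mounted at the origin on the work surface. World frame = base frame: x ahead of the robot, y to its left, z up, the work surface at z = 0. Lengths are in m, angles in rad, forces in N, time in s.
With the tool pointing down it reaches from about 0.275 to 1 m from the base axis. Payload 8.4 kg.
Tool frame: the origin (TCP) lies between the finger pads; the fingertips stand 14 mm ahead of it and the grasp point (between the pads) lies 5 mm behind it; x points along the fingers, y is the direction in which the jaws open and shut, and the axes are right-handed (so a half turn about x gives the same grasp; the last joint's range is limited). The gripper opens to 85 mm and grips with 20 to 120 N. Pads are 22 mm wide; open, the fingers measure 114 mm over their backs; the gripper's body (76 mm by 85 mm) begins 54 mm behind the grasp point. The pads swing forward as they close: fully open they stand 13 mm farther back than shut.
Start: joints at [1.253, 0.353, 1.633, -0, 1.155, -0.002], TCP at [0.194, 0.594, 0.245] pointing down, gripper open.
Joint ranges: [-2.63, 2.63], [-0.92, 2.1], [0.06, 2.66], [-1.3, 4.44], [0, 2.69], [-3.02, 3.02]. Speed limits (rad/s): [2.22, 2.22, 2.79, 3.14, 3.14, 3.14].

INTERFACE

Orientations are given as a 3x3 rotation matrix whose columns are the frame's x, y, z axes.
In Python, from plant import manip gives the robot as it stands. Calls block until the motion is done:
- manip.goto(position, orientation): joint-space move of the TCP to a pose.
- manip.line_to(position, rate=0.15, attitude=None, contact_N=None): straight line of the TCP; attitude=None keeps the orientation; rate is the mean speed in m/s. With contact_N (N) it stops when the force on the tool has changed by that much, and returns True; else False.
- manip.goto_joints(angles): joint-space move.
- manip.move_gripper(opening): finger opening in m; the grip force is fixed at half the most; returns when the fingers have stopped.
- manip.sleep(seconds).
- manip.inverse_kinematics(position, orientation): joint angles nearest the present ones, or None.
- manip.camera(name): name is "scene" or "top" or "wrist"; returns the picture (400x640x3 uint8, red, green, blue); there is no depth.
- manip.camera_params(name): a dict with "mtx" (3x3 intrinsics, pixels), "k1" (the pictures are not rectified: a ray, as slopes to the right and down, at radius r is drawn at 1 + k1 r^2 times it, then the intrinsics apply), "rvec" (rotation vector, rad) and "tvec" (3), from world to camera coordinates, as OpenCV has them. Camera axes: x right, y down, z forward; pixel columns grow to the right and rows downward; lengths in m; the calibration is good to about 2 mm. A picture is of the moment at which its call begins: read the wrist's pose just before it. camera_params takes no time and is no camera call; for the wrist camera it gives the pose at the moment of the call.
A pose or a line that the arm cannot do raises manip.MotionError and nothing moves.
- manip.close_job(): hands the job in, once; it reports no verdict.
Readings, each from a call of its own:
- manip.get_time_s(): time.
- manip.get_qpos(): joint angles.
- manip.get_qvel(): joint speeds.
- manip.get_joint_efforts(): joint torques, N m.
- manip.get_position(): TCP position.
- manip.get_tcp_rot(): TCP orientation.
- manip.get_contact_force(): force on the tool from outside, world axes, zero at the start.
- manip.get_moment(): the same for the moment, N m.
- manip.get_gripper_width(): finger opening in m.
Only numpy, scipy, OpenCV 4.12 (cv2) and the standard library are available. Lean on these libraries where they do the work, as an engineer would, in place of code of your own. Each camera call takes 0.05 s, during which the arm holds its last target.

TASK

The bench shear's pivot stud needs a sound bushing. Take the pin gauge from its stand and, working along the block from the end nearest the stand, try it in each of the three bushings, easing it down as far as it goes without forcing it. Put the gauge fully back in its stand, fit the bushing that takes the pin right down to the shoulder over the stud, flange down and fully home, put the rejects in the blue tray, and leave the rest of the bench as it is.

Things in the scene. Friction and masses are not known exactly. Their poses are not given: they have to be found in the camera images.
- gauge: Plug gauge: round dark handle 20 mm across, 70 mm long, above a bright pin 14 mm across, 24 mm long; the step between is its shoulder. 0.1 to 0.2 kg. Stands upright in the stand, shoulder on its top. Origin: centre of the pin's tip (bevelled to 11.6 mm over 3 mm); z up its axis; shoulder at z = +24 mm, handle top +94 mm. In a sound bushing it sinks until the shoulder rests on the mouth.
- stand: Fixed black block 66 x 66 mm, 30 mm tall, on a rubber foot 84 x 84 x 4 mm, with one upright hole. Origin: centre of the underside.
- stand_hole (a point): Centre of the mouth of the stand's 16 mm hole, on its top face 30 mm above the bench; the hole is 27 mm deep. z up. With the gauge fully home its tip is 24 mm below this point.
- block: Fixed wooden block, 70 mm (its x) x 220 mm (its y) x 24 mm tall, with three round pockets 43.6 mm across and 5 mm deep in a row along its y axis, 70 mm apart. Origin: centre of the underside; its +y end is the one nearest the stand. The mouth of a bushing in its pocket is 51 mm above the bench.
- pocket_1 (a point): Centre of the floor of the pocket nearest the stand (the block's +y end), 19 mm above the bench.
- pocket_2 (a point): Centre of the floor of the middle pocket, 19 mm above the bench.
- pocket_3 (a point): Centre of the floor of the pocket farthest from the stand, 19 mm above the bench.
- bushing_a: Brass flanged bushing standing flange down: flange 42 mm across, 6 mm thick; body 32 mm across; 32 mm tall; 0.19 kg. Origin: centre of underside; z up its axis; mouth of the bore at z = +32 mm. All three have a 15.6 mm bore at the mouth and stand in any order. One is sound: clear right through. In the closed-in ones the pin strikes a ledge 10 to 15 mm below the mouth.
- bushing_b: Brass flanged bushing standing flange down: flange 42 mm across, 6 mm thick; body 32 mm across; 32 mm tall; 0.19 kg. Origin: centre of underside; z up its axis; mouth of the bore at z = +32 mm. All three have a 15.6 mm bore at the mouth and stand in any order. One is sound: clear right through. In the closed-in ones the pin strikes a ledge 10 to 15 mm below the mouth.
- bushing_c: Brass flanged bushing standing flange down: flange 42 mm across, 6 mm thick; body 32 mm across; 32 mm tall; 0.19 kg. Origin: centre of underside; z up its axis; mouth of the bore at z = +32 mm. All three have a 15.6 mm bore at the mouth and stand in any order. One is sound: clear right through. In the closed-in ones the pin strikes a ledge 10 to 15 mm below the mouth.
- tray: Fixed open blue tray for rejects, 150 mm (its x) x 120 mm (its y), 35 mm tall, walls and floor 4 mm thick. Origin: centre of the underside.
- shear_plate: Fixed side plate of a bench shear lying flat: grey, 14 mm thick, L-shaped, with a steel blade along its far edge. Its upright round steel pivot stud is 14 mm across and stands 36 mm above the plate, its top bevelled to 11.6 mm over 3 mm. Origin: on the stud's axis, at the plate's underside.
- stud_foot (a point): Foot of the pivot stud, on its axis at the plate's upper face, 14 mm above the bench; z up. A bushing fully home on the stud has its underside centre here (the stud's tip is at +36 mm).
- whetstone: Bystander: two-layer sharpening stone 55 x 180 x 28 mm. Origin: centre of the underside.
- wrench: Bystander: steel adjustable wrench, 215 mm long, 12 mm thick, lying flat. Origin: under the middle of its handle.
- screwdriver: Bystander: orange-handled screwdriver, 210 mm long, 26 mm thick. Origin: under its middle.
- tape_measure: Bystander: black tape measure, 62 x 62 x 34 mm. Origin: centre of the underside.
- oil_bottle: Bystander: yellow oil bottle, 52 mm across, 110 mm tall. Origin: centre of the underside.
- pliers: Bystander: red-handled pliers, 175 mm long, 16 mm thick, lying flat. Origin: under the middle.
There are look-alikes about, which are no part of the job. What is shaped like the bushing_b but green or purple is not meant. Of the things shaped like the gauge, the dark steel one is meant.

How it is judged:
On the way, in this order (a step that is already met when the one before it is completed fails the run):
1. the gauge was let down as far as it goes in the bushing in the first (nearest the stand) pocket (((horizontal distance between bushing_a and pocket_1 below 0.008 m and z of gauge in the frame of bushing_a below 0.0275 m and contact force between gauge and bushing_a above 1 N and horizontal distance between gauge and bushing_a below 0.004 m and angle between the z axis of gauge and the z axis of bushing_a, either way round below 0.12 rad) or (horizontal distance between bushing_b and pocket_1 below 0.008 m and z of gauge in the frame of bushing_b below 0.0275 m and contact force between gauge and bushing_b above 1 N and horizontal distance between gauge and bushing_b below 0.004 m and angle between the z axis of gauge and the z axis of bushing_b, either way round below 0.12 rad) or (horizontal distance between bushing_c and pocket_1 below 0.008 m and z of gauge in the frame of bushing_c below 0.0275 m and contact force between gauge and bushing_c above 1 N and horizontal distance between gauge and bushing_c below 0.004 m and angle between the z axis of gauge and the z axis of bushing_c, either way round below 0.12 rad))), for 0.03 s.
2. the gauge was let down as far as it goes in the bushing in the middle pocket (((horizontal distance between bushing_a and pocket_2 below 0.008 m and z of gauge in the frame of bushing_a below 0.0275 m and contact force between gauge and bushing_a above 1 N and horizontal distance between gauge and bushing_a below 0.004 m and angle between the z axis of gauge and the z axis of bushing_a, either way round below 0.12 rad) or (horizontal distance between bushing_b and pocket_2 below 0.008 m and z of gauge in the frame of bushing_b below 0.0275 m and contact force between gauge and bushing_b above 1 N and horizontal distance between gauge and bushing_b below 0.004 m and angle between the z axis of gauge and the z axis of bushing_b, either way round below 0.12 rad) or (horizontal distance between bushing_c and pocket_2 below 0.008 m and z of gauge in the frame of bushing_c below 0.0275 m and contact force between gauge and bushing_c above 1 N and horizontal distance between gauge and bushing_c below 0.004 m and angle between the z axis of gauge and the z axis of bushing_c, either way round below 0.12 rad))), for 0.03 s.
3. the gauge was let down as far as it goes in the bushing in the last pocket (((horizontal distance between bushing_a and pocket_3 below 0.008 m and z of gauge in the frame of bushing_a below 0.0275 m and contact force between gauge and bushing_a above 1 N and horizontal distance between gauge and bushing_a below 0.004 m and angle between the z axis of gauge and the z axis of bushing_a, either way round below 0.12 rad) or (horizontal distance between bushing_b and pocket_3 below 0.008 m and z of gauge in the frame of bushing_b below 0.0275 m and contact force between gauge and bushing_b above 1 N and horizontal distance between gauge and bushing_b below 0.004 m and angle between the z axis of gauge and the z axis of bushing_b, either way round below 0.12 rad) or (horizontal distance between bushing_c and pocket_3 below 0.008 m and z of gauge in the frame of bushing_c below 0.0275 m and contact force between gauge and bushing_c above 1 N and horizontal distance between gauge and bushing_c below 0.004 m and angle between the z axis of gauge and the z axis of bushing_c, either way round below 0.12 rad))), for 0.03 s.
At the end, for the whole second after the job is handed in: Gauge upright in its stand, shoulder within 2.5 mm of its top; the sound bushing over the stud, flange down, within 3 mm of resting on the plate, upright within 0.1 rad; the other two at rest in the tray, origin under 30 mm above the bench (horizontal distance between gauge and stand_hole below 0.004 m and z of gauge in the frame of stand_hole below -0.0215 m and angle between gauge's own z axis and vertical below 0.1 rad and linear speed of gauge below 0.02 m/s and (((horizontal distance between bushing_a and stud_foot below 0.004 m and z of bushing_a in the frame of stud_foot below 0.003 m and angle between bushing_a's own z axis and vertical below 0.1 rad and linear speed of bushing_a below 0.02 m/s) and (x of bushing_b in the frame of tray between -0.073 and 0.073 m and y of bushing_b in the frame of tray between -0.058 and 0.058 m and height (world z) of bushing_b below 0.03 m and linear speed of bushing_b below 0.02 m/s) and (x of bushing_c in the frame of tray between -0.073 and 0.073 m and y of bushing_c in the frame of tray between -0.058 and 0.058 m and height (world z) of bushing_c below 0.03 m and linear speed of bushing_c below 0.02 m/s)) or ((horizontal distance between bushing_b and stud_foot below 0.004 m and z of bushing_b in the frame of stud_foot below 0.003 m and angle between bushing_b's own z axis and vertical below 0.1 rad and linear speed of bushing_b below 0.02 m/s) and (x of bushing_a in the frame of tray between -0.073 and 0.073 m and y of bushing_a in the frame of tray between -0.058 and 0.058 m and height (world z) of bushing_a below 0.03 m and linear speed of bushing_a below 0.02 m/s) and (x of bushing_c in the frame of tray between -0.073 and 0.073 m and y of bushing_c in the frame of tray between -0.058 and 0.058 m and height (world z) of bushing_c below 0.03 m and linear speed of bushing_c below 0.02 m/s)) or ((horizontal distance between bushing_c and stud_foot below 0.004 m and z of bushing_c in the frame of stud_foot below 0.003 m and angle between bushing_c's own z axis and vertical below 0.1 rad and linear speed of bushing_c below 0.02 m/s) and (x of bushing_a in the frame of tray between -0.073 and 0.073 m and y of bushing_a in the frame of tray between -0.058 and 0.058 m and height (world z) of bushing_a below 0.03 m and linear speed of bushing_a below 0.02 m/s) and (x of bushing_b in the frame of tray between -0.073 and 0.073 m and y of bushing_b in the frame of tray between -0.058 and 0.058 m and height (world z) of bushing_b below 0.03 m and linear speed of bushing_b below 0.02 m/s)))); the robot touches nothing.
It fails at once if the gauge is forced: it presses on a bushing with more than 50 N (contact force between gauge and bushing_a above 50 N or contact force between gauge and bushing_b above 50 N or contact force between gauge and bushing_c above 50 N).
It fails at once if a bystander is moved more than 30 mm (distance of any of whetstone, wrench, screwdriver, tape_measure, oil_bottle, pliers from where it was at the start of the episode above 0.03 m).
It also fails if it takes over 72 s, if anything falls off the work surface, if the arm or the gripper's body presses on something with over 40 N, if the wrist force passes 120 N, or if a joint passes its speed limit or range.

## Working session

There is one attempt and no reset: what is moved stays moved. The work goes in short steps, each a Python script; the robot and the scene stay as the last script left them, time stands still between calls to the robot, and variables do not carry over. Pictures are saved under pics/ and viewed, and the job is handed in when it is done.

```bash
ls; mkdir -p pics; python3 - <<'E'
from plant import manip
import cv2
for n in ("scene","top","wrist"):
    p=manip.camera_params(n); print(n,p)
    cv2.imwrite(f"pics/{n}0.png",manip.camera(n)[:,:,::-1])
print(manip.get_time_s(),manip.get_tcp_rot())
E
```

```text
pics
scene {'mtx': array([[404.98286971,   0.        , 317.49369845],
       [  0.        , 404.98286971, 203.01598784],
       [  0.        ,   0.        ,   1.        ]]), 'k1': 0.01609372873708253, 'rvec': array([ 0.87456903,  2.64030179, -0.89871273]), 'tvec': array([ 0.38506204, -0.28116448,  1.50439856])}
top {'mtx': array([[478.19806012,   0.        , 321.8251698 ],
       [  0.        , 478.19806012, 199.92941595],
       [  0.        ,   0.        ,   1.        ]]), 'k1': 0.04861630037522862, 'rvec': array([ 2.10228735, -2.12209612,  0.17365864]), 'tvec': array([0.09802542, 0.53986678, 1.03478107])}
wrist {'mtx': array([[315.92594786,   0.        , 321.15850226],
       [  0.        , 315.92594786, 203.06328524],
       [  0.        ,   0.        ,   1.        ]]), 'k1': 0.016179896955136056, 'rvec': array([-2.34314206, -1.69784974, -0.24992342]), 'tvec': array([-0.6245046 , -0.0378825 ,  0.37967037])}
0.15 [[-3.51328528e-04  3.10614307e-01  9.50535969e-01]
 [-1.02156552e-03  9.50535421e-01 -3.10614505e-01]
 [-9.99999416e-01 -1.08016251e-03 -1.66373433e-05]]
```

View pics/scene0.png

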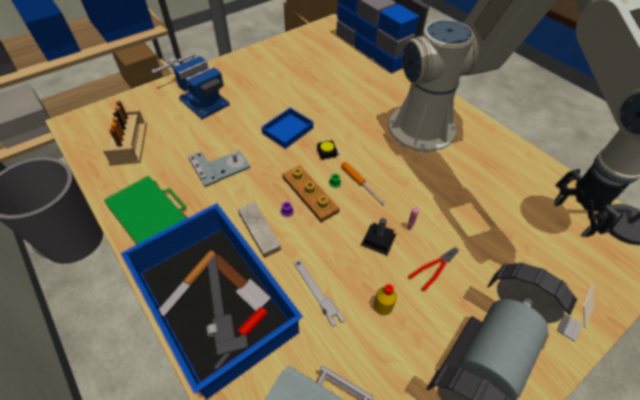

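View pics/top0.png

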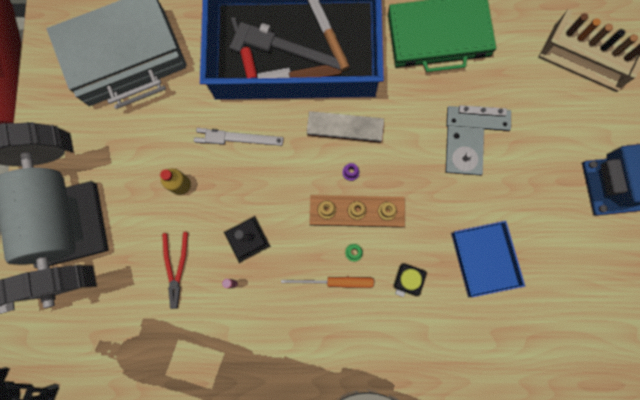

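View pics/wrist0.png

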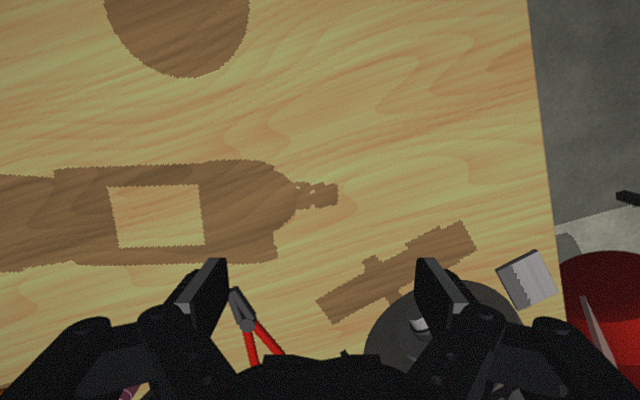

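The scene and top views show the stand with the dark gauge at about top (246,238), and the block with three brass bushings at (327,208), (357,209), (388,210). The plate and stud are near (465,157), and the blue tray is at (488,258). The look-alikes are a pink gauge (229,284) and purple and green rings. I'll enlarge these areas.

```bash
cat > h.py <<'E'
import numpy as np, cv2
from plant import manip
def ray(p,uv):
    K=p["mtx"];d=np.array([p["k1"],0,0,0,0.])
    # model: xd = x(1+k1 r^2)
    s=cv2.undistortPoints(np.array([[uv]],float),K,d)[0,0]
    R=cv2.Rodrigues(p["rvec"])[0]; C=-R.T@p["tvec"]
    v=R.T@np.array([s[0],s[1],1.]); return C,v/np.linalg.norm(v)
def onz(p,uv,z):
    C,v=ray(p,uv); return C+v*(z-C[2])/v[2]
def proj(p,X):
    return cv2.projectPoints(np.array(X,float).reshape(-1,1,3),p["rvec"],p["tvec"],p["mtx"],np.array([p["k1"],0,0,0,0.]))[0][:,0]
def tri(obs):
    A=np.zeros((3,3));b=np.zeros(3)
    for p,uv in obs:
        C,v=ray(p,uv);M=np.eye(3)-np.outer(v,v);A+=M;b+=M@C
    X=np.linalg.solve(A,b)
    return X,[np.linalg.norm(proj(p,X)[0]-uv) for p,uv in obs]
def snap(n,name=None):
    p=manip.camera_params(n); im=manip.camera(n)
    if name: cv2.imwrite(f"pics/{name}.png",im[:,:,::-1]); np.save(f"pics/{name}.npy",np.array(p,dtype=object),allow_pickle=True)
    return p,im
def load(name): return np.load(f"pics/{name}.npy",allow_pickle=True).item(),cv2.imread(f"pics/{name}.png")
def crop(name,x0,y0,x1,y1,s,out):
    im=cv2.imread(f"pics/{name}.png")[y0:y1,x0:x1]
    cv2.imwrite(f"pics/{out}.png",cv2.resize(im,None,fx=s,fy=s,interpolation=cv2.INTER_CUBIC))
def down(yaw):
    # tool x down, jaw (y) direction at yaw in world xy
    x=np.array([0,0,-1.]);y=np.array([np.cos(yaw),np.sin(yaw),0]);return np.column_stack([x,y,np.cross(x,y)])
E
python3 - <<'E'
from h import *
crop("top0",215,150,415,300,4,"c1")
crop("top0",430,90,540,310,2.7,"c2")
p=manip.camera_params("top")
for n,uv,z in [("gtop",(242,235),.1),("stand",(246,238),.03),("p1",(327,208),.051),("p2",(357,209),.051),("p3",(388,210),.051),("stud",(465,157),.05),("tray",(488,258),.0),("pink",(229,284),.05),("green",(354,252),.03),("purp",(351,171),.03),("screwL",(280,282),.01),("bottle",(170,178),.1),("tape",(410,280),.03)]:
    print(n,onz(p,uv,z).round(3))
for n in("top","scene"):
    q=manip.camera_params(n);R=cv2.Rodrigues(q["rvec"])[0];print(n,-R.T@q["tvec"])
q=manip.camera_params("wrist");R=cv2.Rodrigues(q["rvec"])[0];C=-R.T@q["tvec"]
T=manip.get_tcp_rot();print("wrist in tool",T.T@(C-manip.get_position()),(T.T@R.T).round(3))
E
```

```text
gtop [0.457 0.264 0.1  ]
stand [0.458 0.268 0.03 ]
p1 [0.522 0.081 0.051]
p2 [0.519 0.014 0.051]
p3 [ 0.516 -0.056  0.051]
stud [ 0.637 -0.235  0.05 ]
tray [ 0.41  -0.286  0.   ]
pink [0.355 0.299 0.05 ]
green [0.424 0.021 0.03 ]
purp [0.613 0.025 0.03 ]
screwL [0.359 0.191 0.01 ]
bottle [0.585 0.425 0.1  ]
tape [ 0.361 -0.102  0.03 ]
top [0.33788127 0.06825368 1.11938138]
scene [1.00742624 0.67561999 1.00954013]
wrist in tool [-1.29503905e-01 -2.05471905e-05 -7.27719246e-02] [[-0.001 -0.289  0.957]
 [ 1.    -0.001  0.   ]
 [ 0.001  0.957  0.289]]
```

View pics/c1.png

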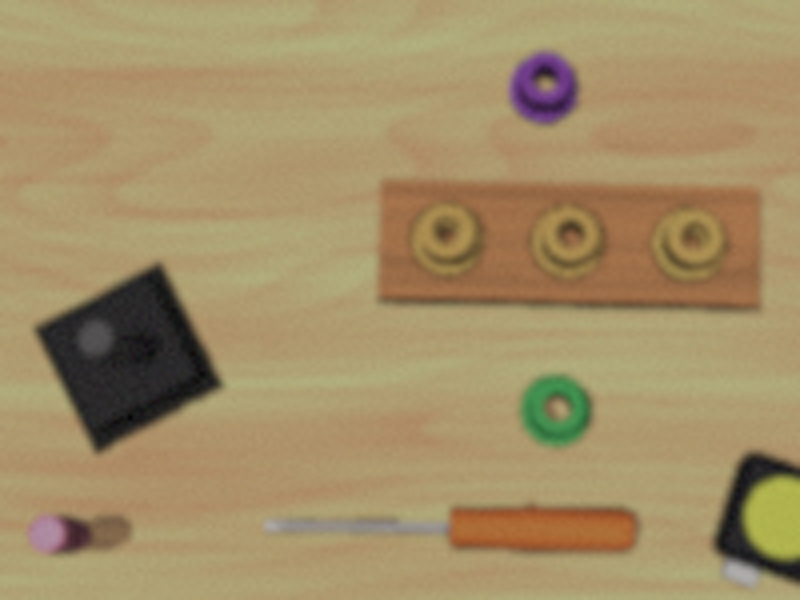

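View pics/c2.png

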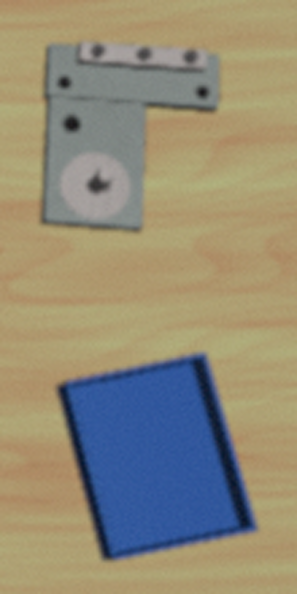

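The top-view crop gives the gauge handle's top at about (239,234.5), with its shadow beside it on the stand. The block runs along world y, and its end nearest the stand is on the left. I'll take wrist views next, which are finer.

```bash
python3 - <<'E'
from h import *
D=down(np.pi/2)
for nm,P in [("w1",(.50,.20,.25)),("w2",(.53,.02,.25)),("w3",(.60,-.17,.25))]:
    manip.goto(P,D); print(nm,manip.get_time_s(),manip.get_qpos().round(2)); snap("wrist",nm)
E
```

```text
w1 1.9667 [ 0.38  0.21  1.81  0.    1.11 -1.19]
w2 2.775 [ 0.04  0.2   1.83  0.    1.11 -1.53]
w3 3.65 [-0.28  0.35  1.63  0.    1.16 -1.85]
```

View pics/w1.png

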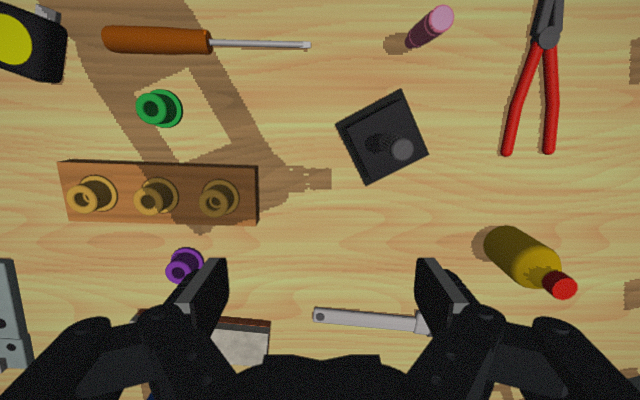

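View pics/w2.png

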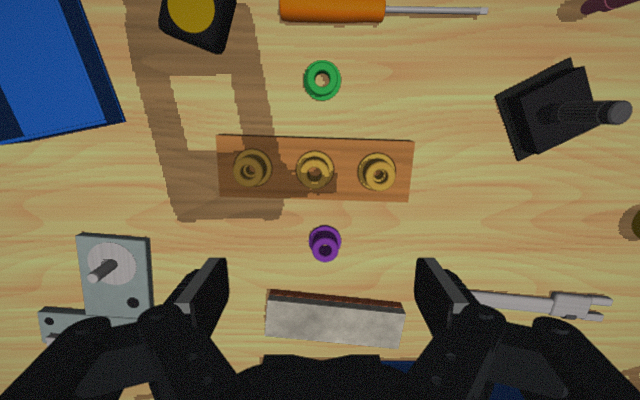

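View pics/w3.png

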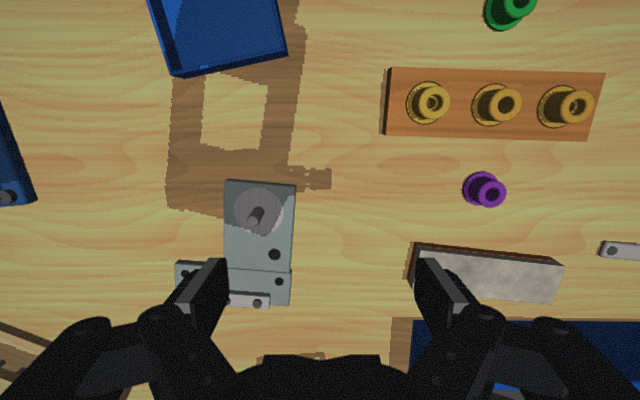

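The wrist views show everything. In w1 the gauge top is at (402,149). In w2 the bushing mouths are near (380,175), (316,171) and (251,170), and the stud tip is near (95,275). I'll enlarge these to read exact pixels.

```bash
python3 - <<'E'
from h import *
import numpy as np
def grid(name,x0,y0,x1,y1,s):
    im=cv2.imread(f"pics/{name}.png")[y0:y1,x0:x1]
    im=cv2.resize(im,None,fx=s,fy=s,interpolation=cv2.INTER_CUBIC)
    for x in range(-(-x0//10)*10,x1,10):
        cv2.line(im,(int((x+.5-x0)*s),0),(int((x+.5-x0)*s),6),(255,255,255),1);cv2.putText(im,str(x),(int((x-x0)*s)-8,18),0,.4,(255,255,255),1)
    for y in range(-(-y0//10)*10,y1,10):
        cv2.line(im,(0,int((y+.5-y0)*s)),(6,int((y+.5-y0)*s)),(255,255,255),1);cv2.putText(im,str(y),(8,int((y-y0+.5)*s)+4),0,.4,(255,255,255),1)
    return im
A=grid("w1",55,155,265,230,3.8);cv2.imwrite("pics/g1a.png",np.clip(A*1.0,0,255))
B=grid("w1",330,80,440,190,5);cv2.imwrite("pics/g1b.png",np.clip(B*2.5,0,255))
cv2.imwrite("pics/g2a.png",grid("w2",210,125,420,205,3.8))
cv2.imwrite("pics/g2b.png",np.clip(grid("w2",490,50,640,170,5)*2.5,0,255))
cv2.imwrite("pics/g2c.png",grid("w2",70,225,160,345,5))
cv2.imwrite("pics/g3a.png",grid("w3",380,60,610,150,3.4))
cv2.imwrite("pics/g3c.png",grid("w3",215,170,305,270,6))
E
sed -i 's/^def down/def grid_(): pass\ndef down/' h.py
```

```text
[ WARN:0@0.562] global loadsave.cpp:1063 imwrite_ Unsupported depth image for selected encoder is fallbacked to CV_8U.
```

View pics/g1a.png

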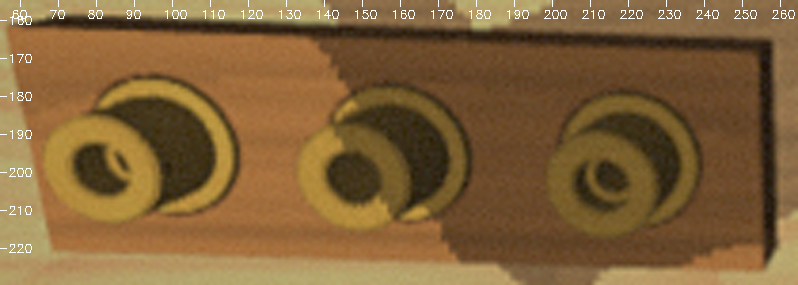

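View pics/g1b.png

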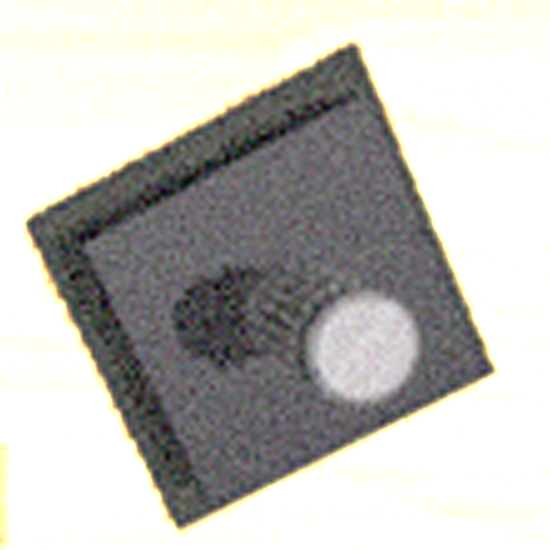

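View pics/g2a.png

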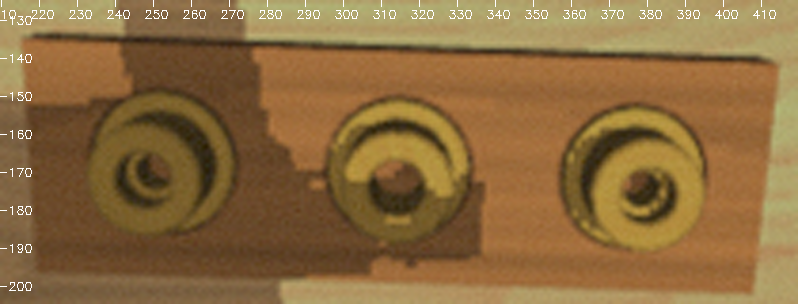

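View pics/g2b.png

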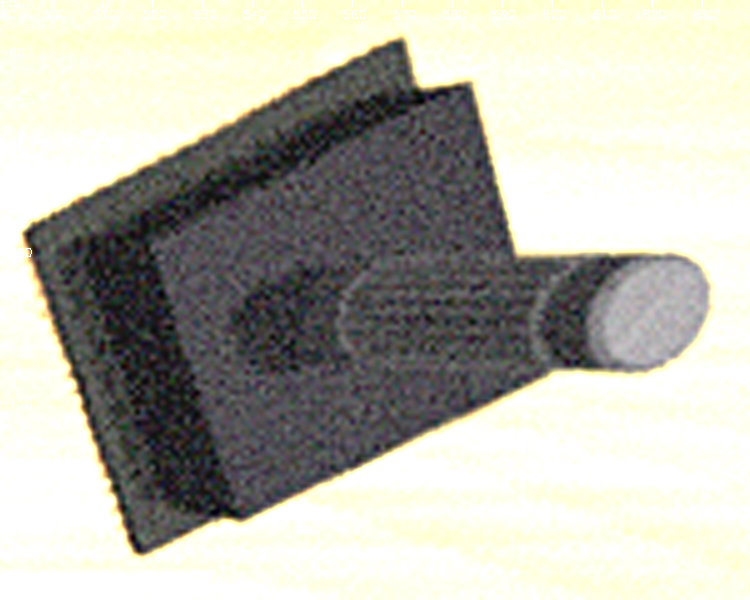

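View pics/g2c.png

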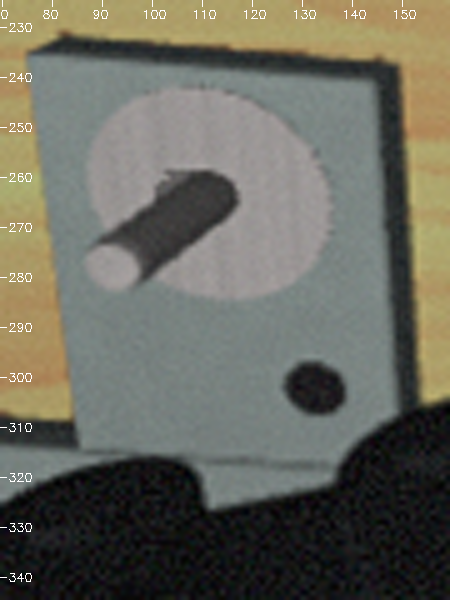

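View pics/g3a.png

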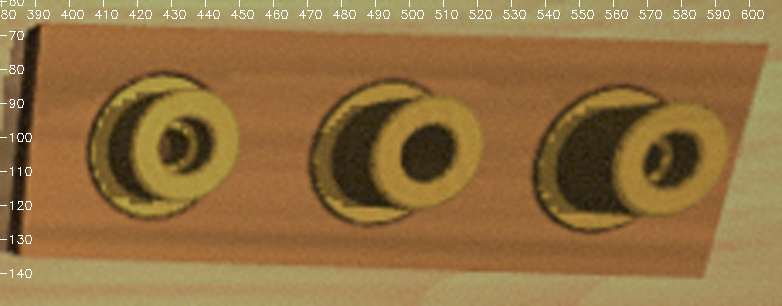

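View pics/g3c.png

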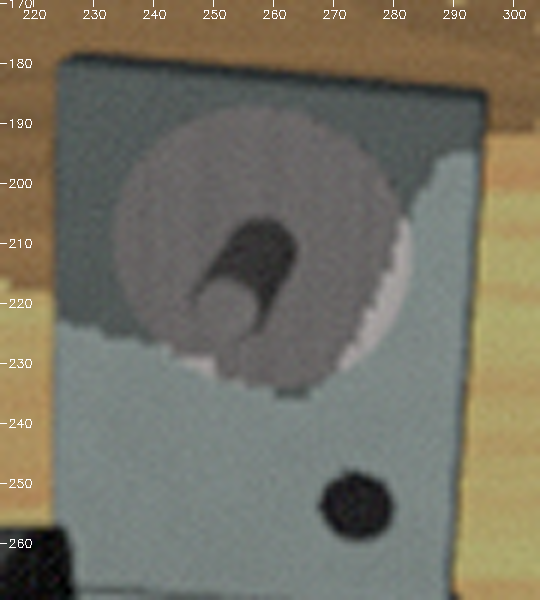

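```bash
cat > m.py <<'E'
from h import *
P={n:load(n)[0] for n in("w1","w2","w3")}
obs={"p1":dict(w1=(213.2,202.5),w2=(380.3,175.4),w3=(576.6,106.3)),
"p2":dict(w1=(147.5,200.9),w2=(314.4,174),w3=(505.1,104.8)),
"p3":dict(w1=(81.5,198.4),w2=(247.4,171.6),w3=(433.9,102.3)),
"gauge":dict(w1=(402.2,148.9),w2=(619.2,112)),
"stud":dict(w2=(92.1,277.9),w3=(252.2,220.8))}
Z=dict(p1=.051,p2=.051,p3=.051,gauge=.1,stud=.05)
E
python3 - <<'E'
from m import *
for k,o in obs.items():
    X,r=tri([(P[n],np.array(uv)) for n,uv in o.items()])
    print(k,X.round(4),np.round(r,2),[onz(P[n],uv,Z[k])[:2].round(4).tolist() for n,uv in o.items()])
# tray corners, outer rim, from top
t=manip.camera_params("top")
for c in [(60,385),(205,355),(255,530),(107,558)]:
    print("tray",onz(t,(430+c[0]/2.7-.5,90+c[1]/2.7-.5),.03).round(3))
E
```

```text
p1 [0.5261 0.0835 0.0503] [0.39 0.11 0.51] [[0.5255, 0.0837], [0.5259, 0.0835], [0.5266, 0.0831]]
p2 [0.5243 0.0135 0.0507] [0.57 0.3  0.5 ] [[0.5237, 0.0134], [0.5243, 0.0138], [0.5247, 0.0133]]
p3 [ 0.5217 -0.0568  0.0501] [0.49 0.18 0.43] [[0.5208, -0.056], [0.5216, -0.0567], [0.522, -0.0569]]
gauge [0.4621 0.272  0.099 ] [0.12 0.13] [[0.4619, 0.2717], [0.4622, 0.2711]]
stud [ 0.6463 -0.2443  0.0509] [0.06 0.06] [[0.6469, -0.2451], [0.6466, -0.2446]]
tray [ 0.467 -0.201  0.03 ]
tray [ 0.492 -0.322  0.03 ]
tray [ 0.348 -0.35   0.03 ]
tray [ 0.325 -0.23   0.03 ]
```

The triangulated heights match the description: mouths at 50–51 mm, gauge top at 99 mm, stud tip at 51 mm. The pockets come out 70 mm apart, as stated. Next I'll grasp the gauge.

```bash
python3 - <<'E'
from h import *
D=down(np.pi/2); G=(.462,.2717)
manip.goto((*G,.16),D); manip.line_to((*G,.061),rate=.1)
manip.move_gripper(.0)
print("w",manip.get_gripper_width(),manip.get_contact_force().round(2),manip.get_position().round(4),manip.get_time_s())
manip.line_to((*G,.061+.075),rate=.12)
print(manip.get_gripper_width(),manip.get_contact_force().round(2),manip.get_position().round(4),manip.get_time_s())
snap("wrist","w4");snap("scene","s4")
crop("w4",220,150,420,300,4,"w4c")
crop("s4",300,170,460,290,5,"s4c")
E
```

```text
w 0.01880392701422228 [-1.29 -0.49  4.83] [0.4621 0.2719 0.0613] 7.1833
0.018552906211830117 [-0.45 -0.57 -1.84] [0.4615 0.2714 0.1354] 7.9583
```

View pics/w4.png

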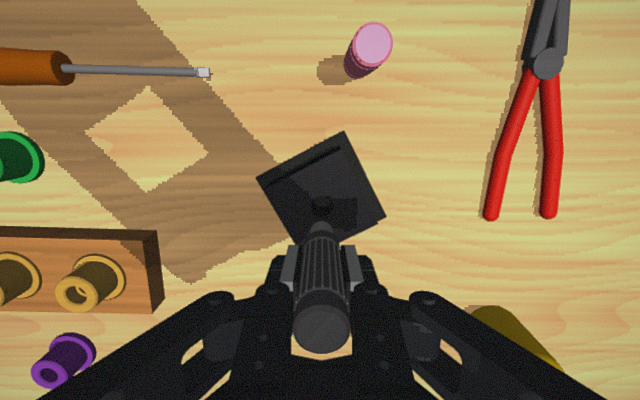

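View pics/s4c.png

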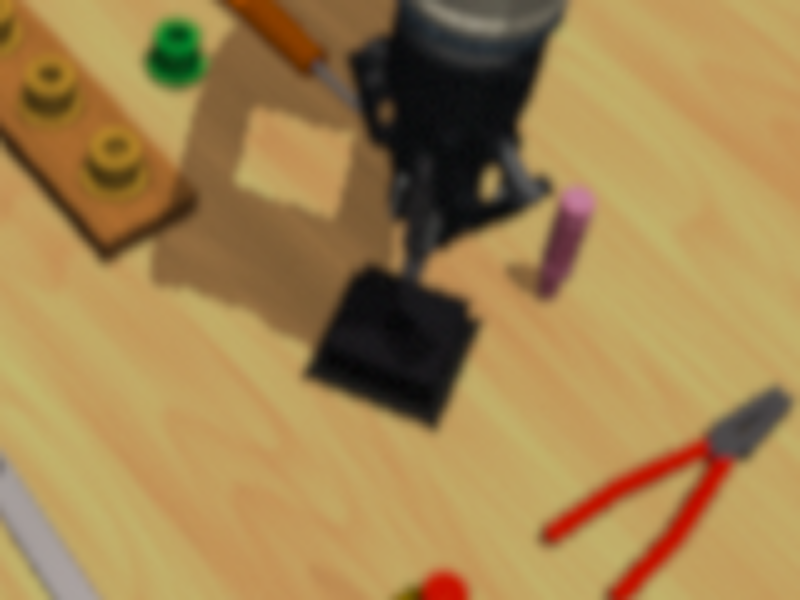

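In w4 the gauge is held, with its top near (322,328). The stand hole shows near (322,205). I'll measure the hole and check the gauge's position in the hand.

```bash
python3 - <<'E'
from h import *
p,im=load("w4")
c=im[185:360,270:375].astype(float);c=np.clip(c*2.5,0,255).astype(np.uint8)
cv2.imwrite("pics/w4c.png",cv2.resize(c,None,fx=3.4,fy=3.4,interpolation=cv2.INTER_CUBIC)[:600])
pos=manip.get_position();print(pos, manip.get_tcp_rot().round(4))
for dz in(0,): print(proj(p,[[pos[0],pos[1],pos[2]+.005+.034],[.462,.2717,.03],[pos[0],pos[1],pos[2]+.005-.036],[pos[0],pos[1],pos[2]-.055]]))
E
```

```text
[0.46139054 0.27131731 0.13501396] [[-1.5e-03  0.0e+00  1.0e+00]
 [-9.0e-04  1.0e+00 -0.0e+00]
 [-1.0e+00 -9.0e-04 -1.5e-03]]
[[321.47679956 329.88025022]
 [321.7717743  206.03636352]
 [321.34205385 244.70748469]
 [321.3169655  228.82995422]]
```

View pics/w4c.png

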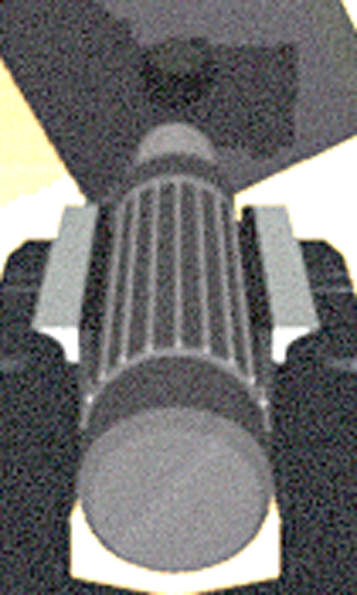

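The gauge is centred and upright in the hand, and the hole reading agrees within 0.6 px. Next I'll try bushing 1.

```bash
cat >> h.py <<'E'
def probe(x,y,n=5.,sink=.0235):
    D=down(np.pi/2); OFF=.0553
    manip.goto((x,y,OFF+.066),D); manip.sleep(.15)
    f0=manip.get_contact_force(); print("above",manip.get_position().round(4),f0.round(2))
    manip.line_to((x,y,OFF+.053),rate=.05)
    hit=manip.line_to((x,y,OFF+.0255),rate=.02,contact_N=n)
    q=manip.get_position(); f=manip.get_contact_force()
    print("hit",hit,"pos",q.round(4),"depth mm",round(1000*(.051-(q[2]-OFF)),2),"f",f.round(2),"df",(f-f0).round(2),"m",manip.get_moment().round(2),manip.get_time_s())
    return hit,q,f-f0
E
python3 - <<'E'
from h import *
probe(.5261,.0835); manip.sleep(.1); print(manip.get_contact_force().round(2),manip.get_position().round(4))
E
```

```text
above [0.5259 0.085  0.1214] [ 0.45  0.12 -2.68]
hit True pos [0.5262 0.0835 0.0953] depth mm 11.04 f [-0.97 -0.18  7.24] df [-1.42 -0.31  9.92] m [-0.01  0.11 -0.01] 10.2
[-0.38 -0.07  6.25] [0.5262 0.0835 0.0953]
```

Bushing 1 stops the pin at 11.0 mm with a clean axial force of 9 N, so it's a reject. Next is bushing 2.

```bash
python3 - <<'E'
from h import *
manip.line_to((.5261,.0835,.0553+.062),rate=.1)
probe(.5243,.0135); manip.sleep(.1); print(manip.get_contact_force().round(2),manip.get_position().round(4))
E
```

```text
above [0.5241 0.014  0.1209] [ 0.86  0.78 -1.86]
hit True pos [0.5242 0.0135 0.0823] depth mm 24.05 f [-0.29  0.53  5.99] df [-1.14 -0.26  7.85] m [-0.05  0.16 -0.04] 12.8083
[-0.5  -0.62  5.61] [0.5242 0.0135 0.0823]
```

Bushing 2 goes to 24.05 mm, right down to the shoulder, so it's the sound one. Bushing 3 still has to be tried.

```bash
python3 - <<'E'
from h import *
manip.line_to((.5243,.0135,.0553+.062),rate=.1)
h,q,f=probe(.5217,-.0567); manip.sleep(.1); print(manip.get_contact_force().round(2),manip.get_position().round(4))
E
```

```text
above [ 0.5213 -0.0561  0.1208] [ 0.22 -0.48 -1.52]
hit True pos [ 0.5217 -0.0567  0.0923] depth mm 14.04 f [-0.4   0.67  6.03] df [-0.62  1.15  7.55] m [ 0.01  0.08 -0.08] 15.2
[-0.68 -0.26  5.87] [ 0.5217 -0.0567  0.0922]
```

Bushing 3 stops at 14.0 mm, so it's a reject. The gauge goes back in its stand.

```bash
python3 - <<'E'
from h import *
D=down(np.pi/2);G=(.4621,.2718)
manip.line_to((.5217,-.0567,.0553+.065),rate=.12)
manip.goto((*G,.0553+.045),D); manip.sleep(.15)
manip.line_to((*G,.0553+.033),rate=.06)
h=manip.line_to((*G,.0553+.004),rate=.03,contact_N=6)
print(h,manip.get_position().round(4),manip.get_contact_force().round(2),manip.get_time_s())
E
```

```text
True [0.4619 0.2717 0.0613] [-0.88 -0.11  6.69] 18.3
```

The gauge is home: TCP z is 0.0613, the same as at the grasp. I'll release it, check, and pick up bushing 2.

```bash
python3 - <<'E'
from h import *
G=(.4621,.2718)
manip.move_gripper(.045)
manip.line_to((*G,.16),rate=.15)
snap("wrist","w5")
D=down(0.);B=(.5243,.0135)
manip.goto((*B,.10),D); manip.move_gripper(.052); manip.sleep(.1)
snap("wrist","w6")
print(manip.get_position().round(4),manip.get_qpos().round(2),manip.get_time_s())
E
```

```text
[0.5243 0.014  0.1001] [0.02 0.39 1.97 0.   0.79 0.02] 20.9833
```

View pics/w5.png

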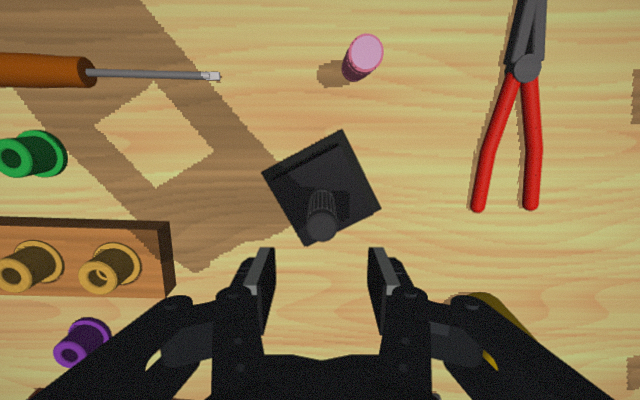

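View pics/w6.png

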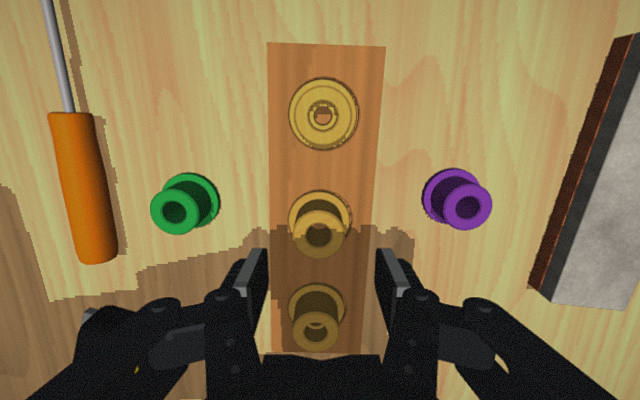

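In w5 the gauge stands upright in its stand, with its top at (321,225). In w6 the middle bushing (320,235) is centred under the jaws. I'll grasp it.

```bash
python3 - <<'E'
from h import *
p,_=load("w5"); print("gauge top in w5 pred",proj(p,[[.462,.2717,.1]]))
D=down(0.);B=(.5243,.0135)
h=manip.line_to((*B,.041),rate=.08,contact_N=12); print("contact",h)
manip.move_gripper(.0)
print("w",manip.get_gripper_width(),manip.get_contact_force().round(2),manip.get_position().round(4),manip.get_time_s())
manip.line_to((*B,.12),rate=.12)
manip.goto((.6466,-.285,.14),D); manip.sleep(.15)
snap("wrist","w7"); print(manip.get_gripper_width(),manip.get_position().round(4),manip.get_time_s())
p,im=load("w7"); print(proj(p,[[.6466,-.2446,.05],[.6466,-.2446,.014]]))
cv2.imwrite("pics/w7c.png",cv2.resize(im[100:300,240:440],None,fx=3,fy=3,interpolation=cv2.INTER_CUBIC))
E
```

```text
gauge top in w5 pred [[321.85250675 227.53035277]]
contact False
w 0.029605739536398407 [-1.12 -0.21  5.32] [0.5246 0.0135 0.0418] 22.2
0.02946460575179053 [ 0.6467 -0.2835  0.1401] 24.4333
[[320.17462704 159.88438164]
 [320.29013994 152.88936141]]
```

View pics/w7.png

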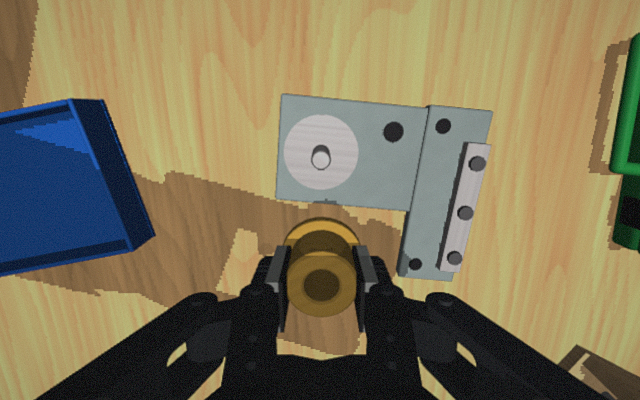

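View pics/w7c.png

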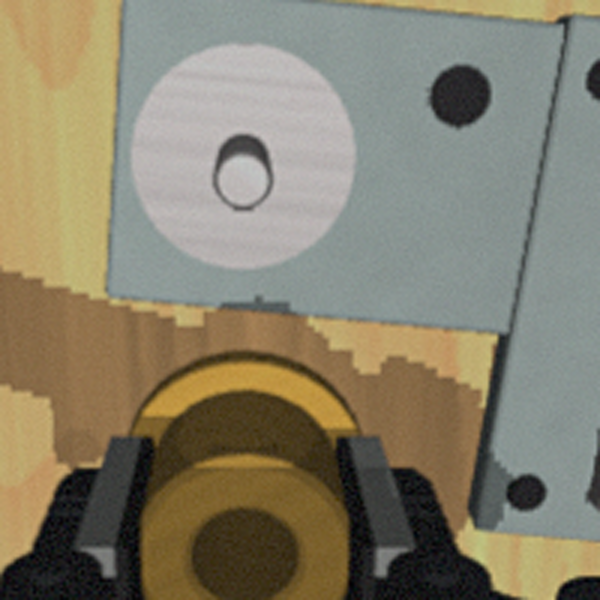

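```bash
python3 - <<'E'
from h import *
p,_=load("w7"); q=manip.get_position(); print(q)
print(proj(p,[[.6467,-.2835,.1401+.0092]]), onz(p,(321.2,284.5),.1493), onz(p,(320.5,159.5),.05))
D=down(0.);S=(.6466,-.2446)
manip.line_to((*S,.100),rate=.1);manip.sleep(.3)
f0=manip.get_contact_force()
print(manip.get_position().round(4),f0.round(2))
h=manip.line_to((*S,.0228+.014-.001),rate=.03,contact_N=6)
print(h,manip.get_position().round(4),"underside above plate mm",1000*(manip.get_position()[2]-.0228-.014),(manip.get_contact_force()-f0).round(2),manip.get_moment().round(2),manip.get_time_s())
E
```

```text
[ 0.64672462 -0.28354374  0.1401193 ]
[[319.82503454 285.93460749]] [ 0.64729189 -0.28280188  0.1493    ] [ 0.64682669 -0.24433148  0.05      ]
[ 0.6468 -0.245   0.1004] [ 1.2  -0.56 -1.34]
True [ 0.6466 -0.2446  0.0369] underside above plate mm 0.0958099102139464 [-1.93  0.41  6.66] [0.04 0.06 0.03] 27.4167
```

The bushing is home on the stud, 0.1 mm above the plate, with a small axial force and no moment. I'll release it and move bushing 3 to the tray.

```bash
cat >> h.py <<'E'
def reject(B,T):
    D=down(0.);D2=down(.19-np.pi/2)
    manip.goto((*B,.10),D); manip.sleep(.15)
    print("contact",manip.line_to((*B,.041),rate=.08,contact_N=12)); manip.move_gripper(.0)
    print("w",manip.get_gripper_width(),manip.get_position().round(4),manip.get_time_s())
    manip.line_to((*B,.12),rate=.15)
    manip.goto((*T,.12),D2)
    h=manip.line_to((*T,.0262),rate=.08,contact_N=6)
    print(h,manip.get_position().round(4),manip.get_contact_force().round(2),manip.get_time_s())
    manip.move_gripper(.045); manip.line_to((*T,.12),rate=.15)
E
python3 - <<'E'
from h import *
S=(.6466,-.2446)
manip.move_gripper(.052); manip.line_to((*S,.14),rate=.15); snap("wrist","w8")
manip.move_gripper(.052)
reject((.5217,-.0567),(.442,-.269)); snap("wrist","w9")
E
```

```text
contact False
w 0.02951545351214418 [ 0.522  -0.0567  0.0418] 31.1583
True [ 0.4415 -0.2687  0.0269] [-1.36  0.77  5.91] 33.8583
```

View pics/w8.png

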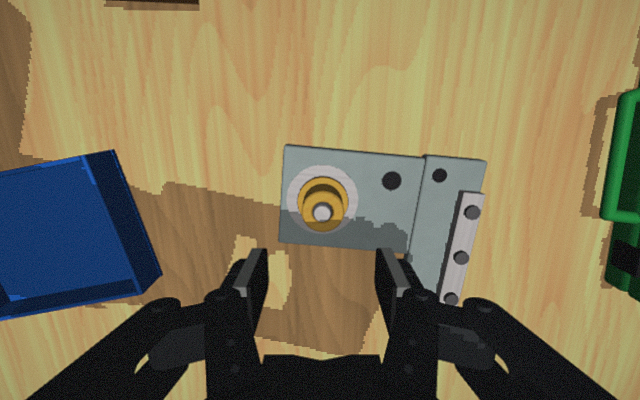

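View pics/w9.png

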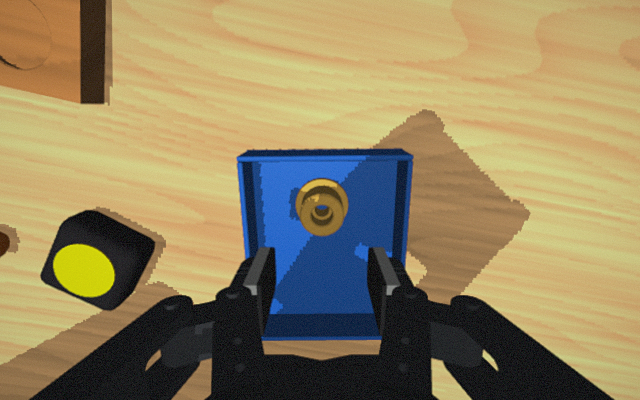

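w8 shows the bushing over the stud (322,205), with the stud tip through its bore. w9 shows the first reject in the tray (322,208), and the other half of the tray is free. Next is bushing 1.

```bash
python3 - <<'E'
from h import *
manip.move_gripper(.052)
reject((.5261,.0835),(.374,-.282))
manip.goto((.42,-.12,.28),down(-.2)); manip.sleep(.3)
snap("wrist","w10"); snap("top","t10"); snap("scene","s10"); print(manip.get_time_s())
crop("t10",215,90,535,310,2.5,"t10c")
E
```

```text
contact False
w 0.029797753213587214 [0.5264 0.0835 0.0418] 37.9417
True [ 0.3736 -0.2816  0.0268] [-0.3   0.12  6.77] 41.2
43.65
```

View pics/w10.png

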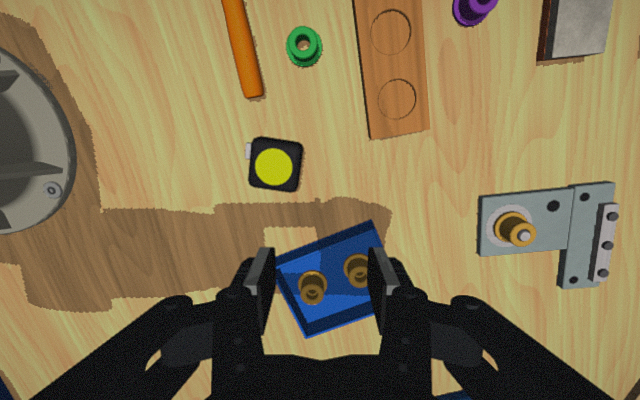

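View pics/t10c.png

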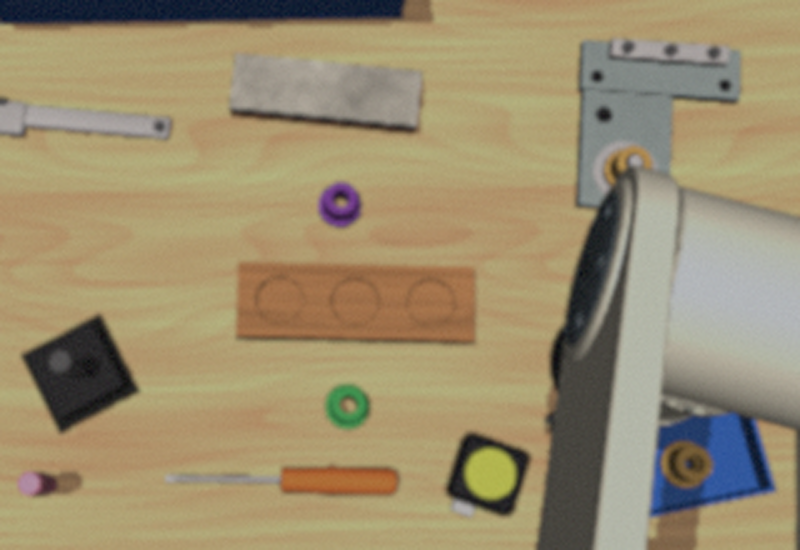

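View pics/s10.png

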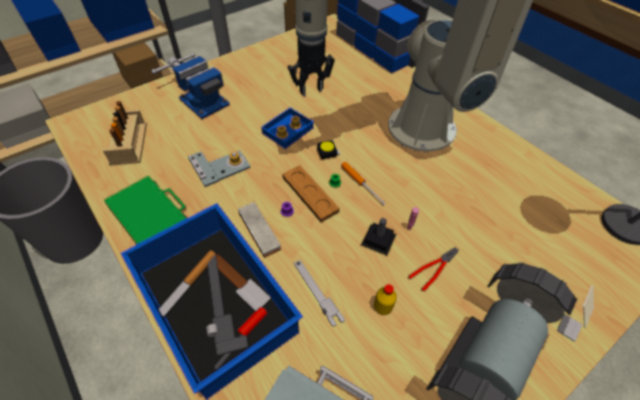

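All three views agree. The gauge top in the top view is at (239,234.4), against (238.8,234.5) at the start. Both rejects are upright in the tray, the bushing is on the stud and the pockets are empty. Nothing else has moved, so I'm handing in.

```bash
python3 - <<'E'
from plant import manip
manip.close_job(); print(manip.get_time_s())
E
```

```text
the job is handed in; nothing more can be done
the job is handed in; nothing more can be done
```

I tried the gauge in all three bushings, fitted the sound one on the stud, put the other two in the tray, and handed the job in at about 44 s of the 72 s. No verdict is reported on hand-in.

| Bushing (from the stand) | Pin depth | Force when it stopped | Result |
|---|---|---|---|
| 1 | 11.0 mm | 9.9 N | reject |
| 2 | 24.05 mm, to the shoulder | 7.9 N | sound |
| 3 | 14.0 mm | 7.6 N | reject |

- **Gauge:** it went back to the same height as when I picked it up (TCP z 0.0613 m). In the top view its handle top is within 0.3 px of where it started.
- **Sound bushing:** it came to rest 0.1 mm above the plate, flange down. The wrist view shows the stud tip through its bore.
- **Rejects:** both stand upright on the tray floor.
- **Rest of the bench:** the last pictures show the bystanders and look-alikes where they were. The arm is clear of everything.

No check failed. The position readings lagged the commanded pose by up to 1.5 mm just after some joint moves, but had settled by the time of each contact.

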